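# Eject the long lock battery from its cradle and trap it with the other finger

### The arm

A 6-joint arm with a two-finger parallel gripper is mounted at the origin on the work surface. World frame = base frame: x ahead of the robot, y to its left, z up, the work surface at z = 0. Lengths are in m, angles in rad, forces in N, time in s.
With the tool pointing down it reaches from about 0.35 to 0.975 m from the base axis. Payload 4.9 kg.
Tool frame: the origin (TCP) lies on the mounting face of the last link; the fingertips stand 173 mm ahead of it and the grasp point (between the pads) lies 155 mm ahead of it (tcp_to_grasp is the distance from the TCP to the grasp point, in m); z points along the fingers, y is the line along which they close (so a half turn about z gives the same grasp; the last joint's range is limited). The gripper opens to 85 mm and grips with 20 to 120 N. Pads are 22 mm wide; open, the fingers measure 114 mm over their backs; the gripper's body (76 mm by 85 mm) begins 54 mm behind the grasp point. The pads swing forward as they close: fully open they stand 13 mm farther back than shut.
Start: joints at [-1.408, 0.053, 1.613, -0, 1.476, -0.119], TCP at [0.174, -0.6, 0.405] pointing down, gripper open.
Joint ranges: [-3.01, 3.01], [-1.01, 2.22], [0.06, 2.58], [-1.02, 4.17], [0.09, 2.62], [-3.14, 3.14]. Speed limits (rad/s): [2.57, 2.57, 3.14, 3.14, 3.14, 3.14].

### API

Orientations are given as a rotation vector (axis times angle).
In Python, from station import get_obs, get_image, calibration, finish_job, tcp_to_grasp gives the robot as it stands. The module is installed in compiled form; this text tells all that it offers.
- The arm moves only by the tool arm_command, never from a script. Its argument "plan" is a list that holds one entry, the list of rows, each a list of 6 numbers: the shift along the tool's x, y, z in cm, then the turn, a rotation vector about the tool's x, y, z in rad. A call has 1 to 12 rows; each row is the pose to reach, as a shift and turn from the pose commanded when the call began, along the tool's axes at that moment; what a row does not reach only later rows make up. A row lasts 1/12 s, in which the tool goes at most 41.7 mm and 7.16 degrees, less where a joint would pass 70% of its speed; a pose out of reach is approached as far as the arm can. A call with a gripper value outside its range is refused whole. "gripper" is the closure, from -1 (fully open) to 1 (shut), set as the call begins (left out, the last holds). The fingers move at their own pace and stop on an object; "force" is the grip in N (left out, the last holds). Time passes only in rows, so rows that repeat a pose let the fingers close. It gives the time, the measured TCP pose, the force, the opening and the grip force at its end, in the units of the state.
- get_obs(): the state, without advancing time (a new reading comes with each control period).
- get_image(name): name is "side" or "top" or "wrist"; returns (picture, depth): 420x560x3 uint8, blue, green, red; 420x560 float32, m along the optical axis (not along the pixel's ray), 0 where there is no reading.
- calibration(name): a dict with "fx", "fy", "cx", "cy" (pixels), "pose" (4x4, takes a point from camera to world coordinates). Camera axes: x right, y up, looking along -z (the intrinsics and any distortion apply to the point x, -y, -z); pixel columns grow to the right and rows downward; lengths in m; the calibration is good to about 2 mm. A picture is of the moment at which its call begins: read the wrist's pose just before it. calibration takes no time and is no camera call; for the wrist camera it gives the pose at the moment of the call.
- finish_job(): hands the job in; it is judged then, once.
The state is a dict: "t": time; "q": joint angles; "dq": joint speeds; "effort": joint torques, N m; "tool_pos": TCP position; "tool_rot": TCP orientation; "contact_force": force on the tool from outside, world axes, zero at the start; "wrist_torque": the same for the moment, N m; "opening": finger opening in m; "grip_force": force on a finger pad.
Only numpy, scipy, OpenCV 4.12 (cv2) and the standard library are available. Lean on these libraries where they do the work, as an engineer would, in place of code of your own. Each camera call takes 0.05 s, during which the arm holds its last target. There are 200 camera calls.

### The job

The long battery pack in the charging cradle is full: press the eject key beside its bay and, as the spring shoots the pack out, stop it with the other finger when it is one to three centimetres out, before it slides away. Finish while still holding it so, one finger keeping the key fully down and the pack flat on the cradle, pushed by its spring against the other, ready for me to take. Do not lift the pack, leave the short pack in its bay, and leave the things round the cradle where they are.

Things in the scene. Friction and masses are not known exactly. Their poses are not given: they have to be found in the camera images.
- cradle: White battery charging cradle with two bays, fixed on the table. Origin on the table top, under its middle; +x to its rear, +y to its left (seen from the robot, which it faces), z up. Base 172 x 200, x -92 to 80; its flat top, 12 above the table, is the floor of the bays and of the open front apron (x -92 to 0). Rear housing 44 high, x 45 to 82. Only the two keys stand up from the apron.
- left_bay (a point): Middle of the mouth of the left bay, on its floor: x = 0, y = 32, z = 12 in the cradle's frame. Guide walls with overhanging lips, 43 above the table, run from here to x = 45. A spring plunger at the rear pushes the pack to -x with 6 N, falling to 2.5 N after 35 mm, where it stops. Once the catch lets go the pack shoots out at 0.5 to 1 m/s and, if not stopped, leaves the guides and coasts on over the apron.
- right_bay (a point): The same for the right bay: x = 0, y = -32, z = 12 in the cradle's frame.
- long_pack: The pack to eject: black box 95 long x 46 wide x 26 high, about 180 g, seated in the left or the right bay (it varies), its front part standing out over the apron. Origin on its underside, 60 behind its front face; axes as the cradle's. Seated: x = 8, y = 32 or -32, z = 12 in the cradle's frame. A steel tooth of its bay's key sits in a groove in its side and holds it.
- long_front (a point): Centre of the long pack's front face, half-way up: 25 above the table. Seated it lies at x = -52 in the cradle's frame. The pack comes out towards the cradle's -x.
- short_pack: The other pack, as wide and high but only 70 long, in the other bay; its front face lies at x = -27 in the cradle's frame. Origin on its underside, 35 behind its front face.
- key_left (a joint): Travel of the eject key of the left (+y) bay: 0 up, 0.008 m fully down. It moves straight down against a spring (1 N rising to 5 N, plus up to 4 N rubbing of the loaded catch) and comes up by itself. The catch lets the pack go at about 0.005 m.
- key_right (a joint): The same for the right (-y) bay.
- key_left_top (a point): Centre of the top of the left key's black ribbed finger pad, 30 (x) x 28 (y), at the front left corner of the apron: x = -67, y = 81 in the cradle's frame, 30 above the table when up, 22 when down. A stem (y = 62 to 71, 26 high) runs from it to the rear beside the bay.
- key_right_top (a point): The same for the right key, mirrored: x = -67, y = -81 in the cradle's frame.
- bowl: White footed bowl, 130 across and 75 high, on the table to the left of the cradle. Origin: centre of its foot.
- fob: Black car key fob 62 x 34 x 13 with key ring, lying just left of the cradle. Origin: centre of its underside.
- lock_cover: The door lock's steel inside cover with thumb turn, 135 x 72 x 43, lying just right of the cradle. Origin: centre of its underside.
There are look-alikes about, which are no part of the job. Leave any red look-alike of the short_pack alone.

How it is judged:
By the outcome, as a careful person would: the job done as asked, in the order asked, and still so for the second after the job is handed in, while the arm keeps its last pose, push and grip.
It also fails if it takes over 32 s, if anything falls off the work surface, if the arm or the gripper's body presses on something with over 40 N, if the wrist force passes 120 N, or if a joint passes its speed limit or range.

## Working session

There is one attempt and no reset: what is moved stays moved. The work goes in short steps, Python scripts to look and compute and a tool call to move; the robot and the scene stay as the last step left them, time stands still between calls to the robot, and variables do not carry over. Pictures are saved under pics/ and viewed, at most 10 in all, crops included, and the job is handed in when it is done.

Besides the shell and the picture viewer there is one more tool, called after "Emit:" as name([rows], argument=value, ...), one row to a line, values as JSON. arm_command: Moves the arm, as the interface text tells. Its arguments: {"type":"object","properties":{"plan":{"type":"array"},"gripper":{"type":"number"},"force":{"type":"number"}},"required":["plan"]}

```bash
mkdir -p pics; cat > h.py <<'E'
import numpy as np,cv2
from station import *
def px2w(cal,u,v,d):
    p=np.array([(u-cal['cx'])/cal['fx']*d,-(v-cal['cy'])/cal['fy']*d,-d,1]); return (cal['pose']@p)[:3]
E
python3 - <<'E'
from h import *
for n in('top','side'):
    i,d=get_image(n);cv2.imwrite(f'pics/{n}.png',i);np.save(f'{n}.npy',d);c=calibration(n);print(n,c)
o=get_obs();print(o,tcp_to_grasp)
E
```

```text
top {'fx': 414.60569102421795, 'fy': 414.60569102421795, 'cx': 274.6533065093806, 'cy': 211.52055993138413, 'pose': array([[ 1.07746199e-02,  9.99590157e-01, -2.65221664e-02,
         5.81885617e-01],
       [-9.99941606e-01,  1.07487552e-02, -1.11759013e-03,
         1.13693790e-01],
       [-8.32051824e-04,  2.65326593e-02,  9.99647601e-01,
         8.55283765e-01],
       [ 0.00000000e+00,  0.00000000e+00,  0.00000000e+00,
         1.00000000e+00]])}
side {'fx': 479.75854837727513, 'fy': 479.75854837727513, 'cx': 271.28311364332467, 'cy': 208.66695592916705, 'pose': array([[-0.8408981 ,  0.33464729, -0.42532526,  0.14302125],
       [-0.5408983 , -0.49373306,  0.68092341,  0.9238881 ],
       [ 0.01787203,  0.80264491,  0.59618934,  0.75464093],
       [ 0.        ,  0.        ,  0.        ,  1.        ]])}
{'t': 0.1, 'q': array([-1.40800845e+00,  5.32324685e-02,  1.61413334e+00, -1.29386321e-05,
        1.47601774e+00, -1.18967996e-01]), 'dq': array([ 0.0004695 , -0.00035078, -0.00343663,  0.00197339,  0.00021439,
       -0.00127703]), 'effort': array([-1.50898554e-04, -3.94906211e+01, -3.71364284e+01, -2.01501416e-04,
        3.92839414e-03, -8.85231941e-06]), 'tool_pos': array([ 0.17375424, -0.60010205,  0.40363583]), 'tool_rot': array([-3.10869651e+00, -4.40869142e-01,  8.18100441e-05]), 'contact_force': array([ 0.20860221,  0.50532385, -0.40919488]), 'wrist_torque': array([-0.03488239,  0.0388055 ,  0.01257331]), 'grip_force': 0.0, 'opening': 0.08554980196975714} 0.1547
```

View pics/top.png

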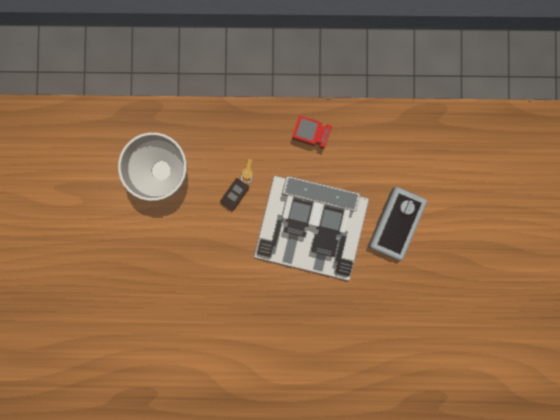

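View pics/side.png

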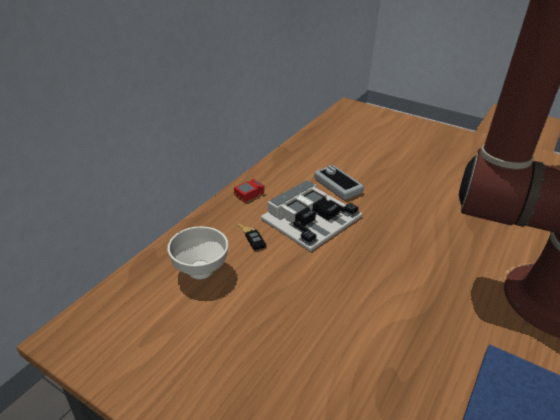

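The top view shows the cradle at about (312,228). The pack reaching further forward, with its front near (325,252), is in the right bay, and the short pack at (297,228) is in the left bay. The right key pad is at (344,267). The red look-alike at (312,130) is outside the cradle. I'll confirm this in an enlarged crop.

```bash
python3 - <<'E'
from h import *
i=cv2.imread('pics/top.png')[165:290,245:380]
cv2.imwrite('pics/crop.png',cv2.resize(i,None,fx=4.8,fy=4.8,interpolation=cv2.INTER_CUBIC))
E
```

```text
(no output)
```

View pics/crop.png

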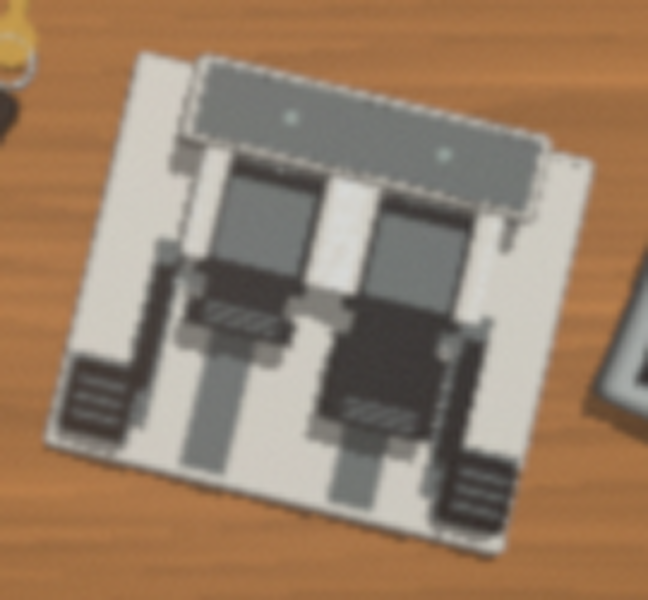

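```bash
cat >> h.py <<'E'
from scipy.spatial.transform import Rotation as R
def ray(cal,u,v,z):
    a=cal['pose'][:3,3]; b=px2w(cal,u,v,1.)-a; return a+b*(z-a[2])/b[2]
def fit(P,Q):  # cradle->world 2D
    P=np.array(P,float);Q=np.array(Q)[:,:2];p=P.mean(0);q=Q.mean(0);A=P-p;B=Q-q
    psi=np.arctan2((A[:,0]*B[:,1]-A[:,1]*B[:,0]).sum(),(A*B).sum());c,s=np.cos(psi),np.sin(psi);M=np.array([[c,-s],[s,c]])
    t=q-M@p; print('psi',psi,'t',t,'res mm',(P@M.T+t-Q)*1e3); return psi,M,t
def move(target,yaw,o=None):
    """tool pointing down, tool y axis = world y rotated by yaw (or half turn); -> shift cm, turn"""
    o=o or get_obs(); R0=R.from_rotvec(o['tool_rot']); best=None
    for s in(1,-1):
        y=s*np.array([-np.sin(yaw),np.cos(yaw),0]); z=np.array([0,0,-1.]); x=np.cross(y,z)
        r=(R0.inv()*R.from_matrix(np.c_[x,y,z])).as_rotvec()
        if best is None or np.linalg.norm(r)<np.linalg.norm(best): best=r
    return R0.inv().apply(np.array(target)-o['tool_pos'])*100,best
E
python3 - <<'E'
from h import *
c=calibration('top')
px=[(46,443),(502,552),(592,158),(138,53)]
Q=[ray(c,245+(u-2)/4.8,165+(v-2)/4.8,.012) for u,v in px]
psi,M,t=fit([(-.092,.1),(-.092,-.1),(.08,-.1),(.08,.1)],Q)
print('key',M@[-.067,-.081]+t,'front',M@[-.052,-.032]+t)
A=M@[-.076,-.081]+t;B=M@[-.082,-.027]+t;m=(A+B)/2;d=B-A;yaw=np.arctan2(-d[0],d[1])
print('mid',m,'L',np.linalg.norm(d),'yaw',yaw)
print(move([*m,.33],yaw)); print(calibration('wrist')['pose'],get_obs()['tool_pos'])
E
```

```text
psi -0.2199565146648928 t [0.57887003 0.03884475] res mm [[-0.8624978   1.30193854]
 [-0.71047439 -0.90297529]
 [ 0.26708586 -1.26210952]
 [ 1.30588633  0.86314627]]
key [ 0.49581111 -0.02558517] front [0.52114088 0.01896146]
mid [0.48999128 0.00338256] L 0.05433231082882451 yaw -0.1092992934909964
(array([ 47.15477044, -49.16285329,   7.46051299]), array([-1.79608376e-03,  1.50776698e-04,  3.91056295e-01]))
[[ 0.27840995  0.90870951  0.31102239  0.2529622 ]
 [-0.96045896  0.2642659   0.08764771 -0.57775716]
 [-0.0025463  -0.32312624  0.94635244  0.37300571]
 [ 0.          0.          0.          1.        ]] [ 0.17375424 -0.60010205  0.40363583]
```

Emit:
arm_command([
  [[2.6,-2.7,0.4,0,0,0.02],[5.2,-5.4,0.8,0,0,0.04],[7.8,-8.1,1.2,0,0,0.06],[10.4,-10.8,1.6,0,0,0.08],[13,-13.5,2,0,0,0.1],[15.6,-16.2,2.4,0,0,0.13],[18.2,-18.9,2.8,0,0,0.15],[20.8,-21.6,3.2,0,0,0.17],[23.4,-24.3,3.7,0,0,0.19],[26,-27,4.1,0,0,0.21],[28.6,-29.7,4.5,0,0,0.24],[31.2,-32.4,4.9,0,0,0.26]],
], gripper=0.06, force=60)

```text
t: 1.1
tool_pos: [0.3836, -0.2005, 0.3552]
tool_rot: [-3.141, -0.032, 0.0]
contact_force: [0.5, -0.4, -0.0]
opening: 0.0406
grip_force: 0.0
```

```bash
python3 - <<'E'
from h import *
print(move([.490,.0034,.33],-.109))
E
```

```text
(array([ 11.04764826, -20.16925296,   2.51960285]), array([-7.51421630e-05,  5.09661136e-06,  1.29128908e-01]))
```

Emit:
arm_command([
  [[1.6,-2.9,0.4,0,0,0.02],[3.2,-5.8,0.8,0,0,0.04],[4.8,-8.7,1.1,0,0,0.06],[6.4,-11.5,1.4,0,0,0.08],[8,-14.4,1.8,0,0,0.1],[9.5,-17.3,2.2,0,0,0.12],[11,-20.2,2.5,0,0,0.13],[11,-20.2,2.5,0,0,0.13],[11,-20.2,2.5,0,0,0.13]],
])

```text
t: 1.85
tool_pos: [0.489, 0.0034, 0.3299]
tool_rot: [3.137, -0.165, -0.003]
contact_force: [-0.2, -0.2, 0.4]
opening: 0.0402
grip_force: 0.0
```

```bash
python3 - <<'E'
from h import *
o=get_obs();c=calibration('wrist');np.save('wp.npy',c['pose']);i,d=get_image('wrist');cv2.imwrite('pics/w1.png',cv2.resize(i,(800,600)));np.save('w1.npy',d)
print(o['tool_pos'],o['tool_rot'],o['opening'],move([.490,.0034,.33],-.109,o))
E
```

```text
[0.4890386  0.00336448 0.3298977 ] [ 3.13719124e+00 -1.64645618e-01 -2.81581742e-03] 0.04019317127641841 (array([ 0.09522121, -0.01359422, -0.01040261]), array([0.0001802 , 0.00178549, 0.0041325 ]))
```

View pics/w1.png

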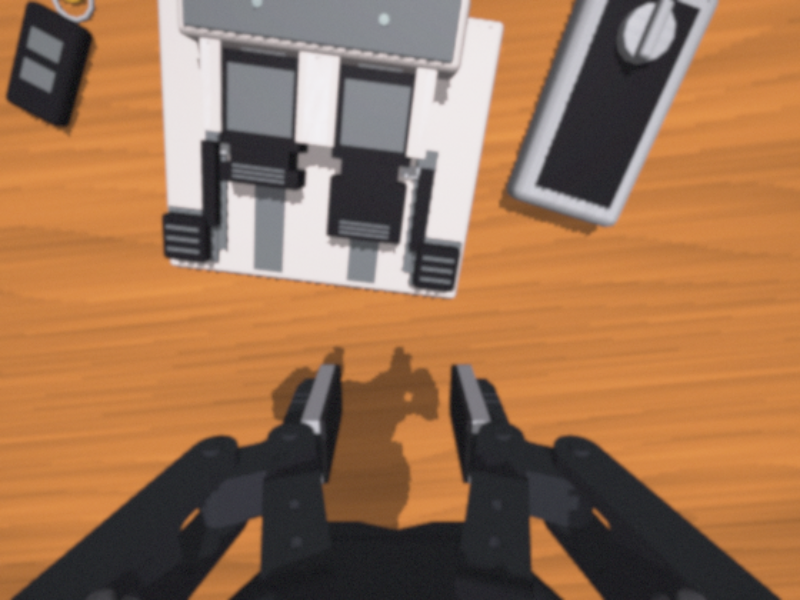

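The wrist view shows the right key pad at about (437,267) and the long pack's front top edge from (328,236) to (399,243). The base's front corners are at (172,265) and (455,297). The fingertips are at (330,367) and (463,367).

```bash
python3 - <<'E'
from h import *
c=calibration('wrist');c['pose']=np.load('wp.npy');d=np.load('w1.npy')
pts=[((172,265),.012,(-.092,.1)),((455,297),.012,(-.092,-.1)),((502,22),.012,(.08,-.1)),((186,236),.030,(-.067,.081)),((437,267),.030,(-.067,-.081)),((364,239),.038,(-.052,-.032))]
Q=[ray(c,u*.7,v*.7,z) for (u,v),z,_ in pts]
psi,M,t=fit([p for *_,p in pts],Q)
np.savez('cr.npz',psi=psi,M=M,t=t)
# finger points in tool frame
o=get_obs();R0=R.from_rotvec(o['tool_rot']).inv()
v,u=np.mgrid[0:420,0:560]
P=np.stack([(u-c['cx'])/c['fx']*d,-(v-c['cy'])/c['fy']*d,-d],-1)@c['pose'][:3,:3].T+c['pose'][:3,3]
T=R0.apply((P-o['tool_pos']).reshape(-1,3)).reshape(420,560,3)*1e3
m=(d>0)&(T[...,2]>130)&(T[...,2]<190)
for s in(-1,1):
    q=T[m&(T[...,1]*s>0)]; 
    for a in range(130,190,6):
        w=q[(q[:,2]>=a)&(q[:,2]<a+6)]
        if len(w)>3: print(s,a,len(w),'x',w[:,0].min().round(1),w[:,0].max().round(1),'y',w[:,1].min().round(1),w[:,1].max().round(1))
E
```

```text
psi -0.22415797472521223 t [0.57870577 0.03835292] res mm [[ 0.10009921  1.75253027]
 [-0.81080599 -1.05365721]
 [ 1.58206092 -2.26052408]
 [-1.01727395  1.66518462]
 [-0.38551925 -0.38651796]
 [ 0.53143906  0.28298436]]
-1 130 450 x -12.4 11.9 y -38.6 -19.9
-1 136 290 x -12.0 10.6 y -33.8 -19.9
-1 142 310 x -12.0 10.6 y -33.8 -19.8
-1 148 264 x -12.4 11.1 y -33.6 -20.0
-1 154 248 x -12.0 10.7 y -33.8 -20.0
-1 160 203 x -12.1 10.7 y -33.8 -20.0
-1 166 84 x -11.3 10.3 y -26.7 -20.1
1 130 454 x -12.3 11.9 y 19.7 39.6
1 136 280 x -11.4 11.1 y 19.8 33.4
1 142 308 x -12.4 11.1 y 19.7 33.4
1 148 280 x -11.5 11.0 y 19.8 33.6
1 154 240 x -11.5 11.0 y 19.8 33.4
1 160 202 x -11.5 10.8 y 19.8 33.3
1 166 86 x -11.5 10.5 y 19.7 26.3
```

```bash
python3 - <<'E'
from h import *
f=np.load('cr.npz');M,t,psi=f['M'],f['t'],f['psi']
A=M@[-.076,-.080]+t;B=M@[-.082,-.034]+t;m=(A+B)/2;d=B-A;yaw=np.arctan2(-d[0],d[1])
print(m,yaw,move([*m,.215],yaw))
E
```

```text
[4.89011953e-01 3.39520224e-04] -0.0944554375693001 (array([ 0.05708307,  0.20137116, 11.51255631]), array([ 0.0004263 ,  0.00132584, -0.01214033]))
```

Emit:
arm_command([
  [[0,0.1,2.5,0,0,0],[0.1,0.2,5,0,0,-0.01],[0.1,0.2,7.5,0,0,-0.01],[0.1,0.2,9.5,0,0,-0.01],[0.1,0.2,11,0,0,-0.01],[0.1,0.2,11.5,0,0,-0.01],[0.1,0.2,11.5,0,0,-0.01],[0.1,0.2,11.5,0,0,-0.01]],
])

```text
t: 2.57
tool_pos: [0.4899, -0.0008, 0.2164]
tool_rot: [3.138, -0.156, 0.001]
contact_force: [-0.2, 0.0, -0.4]
opening: 0.0405
grip_force: 0.0
```

```bash
python3 - <<'E'
from h import *
f=np.load('cr.npz');M,t=f['M'],f['t'];A=M@[-.076,-.080]+t;B=M@[-.082,-.034]+t;m=(A+B)/2;d=B-A;yaw=np.arctan2(-d[0],d[1])
o=get_obs();i,d=get_image('wrist');cv2.imwrite('pics/w2.png',cv2.resize(i,(800,600)))
print(o['contact_force'],o['tool_pos'],move([*m,.2],yaw,o))
E
```

```text
[-0.20854247  0.02421388 -0.40451305] [ 0.48987056 -0.00083762  0.21635102] (array([-0.09824682, -0.10884403,  1.63501951]), array([ 0.00014611, -0.00068718, -0.00498787]))
```

View pics/w2.png

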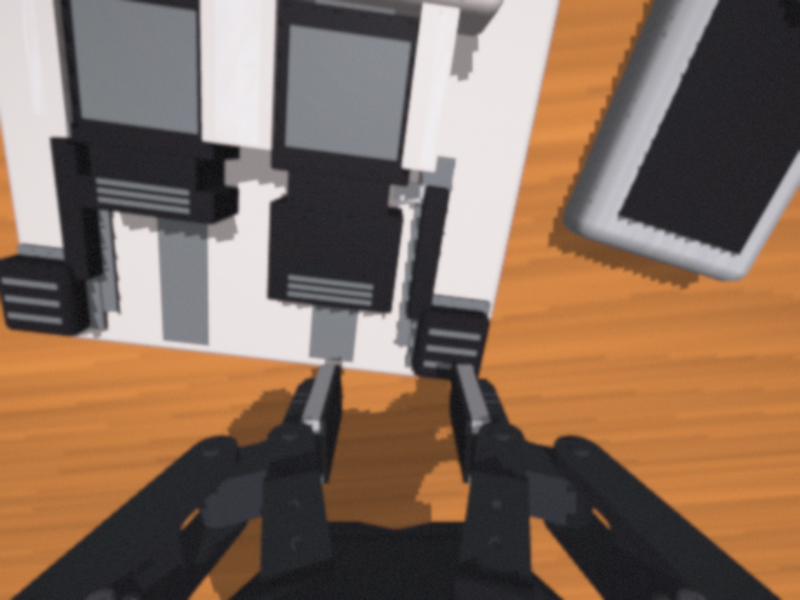

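The right finger is lined up over the right key pad at (452,340), and the left finger is in front of the long pack, whose front edge is near (330,300). Next I'll lower to just above the key.

Emit:
arm_command([
  [[-0.1,-0.1,0.6,0,0,0],[-0.1,-0.1,1.1,0,0,0],[-0.1,-0.1,1.2,0,0,0],[-0.1,-0.1,1.2,0,0,0]],
])

```text
t: 2.95
tool_pos: [0.4886, 0.0011, 0.2033]
tool_rot: [-3.138, 0.154, 0.001]
contact_force: [0.7, 0.4, 0.4]
opening: 0.0403
grip_force: 0.0
```

Emit:
arm_command([
  [[0,0,0.4,0,0,0],[0,0,0.8,0,0,0],[0,0,1.2,0,0,0],[0,0,1.2,0,0,0],[0,0,1.2,0,0,0]],
])

```text
t: 3.37
tool_pos: [0.4893, 0.0009, 0.1932]
tool_rot: [3.137, -0.153, -0.002]
contact_force: [-6.8, 1.4, 14.9]
opening: 0.0399
grip_force: 9.4
```

```bash
python3 - <<'E'
from h import *
for k in range(3): i,d=get_image('wrist');o=get_obs();print(o['contact_force'],o['tool_pos'])
cv2.imwrite('pics/w3.png',cv2.resize(i,(800,600)))
E
```

```text
[-6.93282588  1.43108042 13.85516882] [0.48926844 0.00095609 0.1932197 ]
[-7.74974048  0.65102355 14.89426427] [0.48924516 0.0009525  0.19320578]
[-7.22107695  0.80133211 13.73234259] [0.48924848 0.00097704 0.19320944]
```

View pics/w3.png

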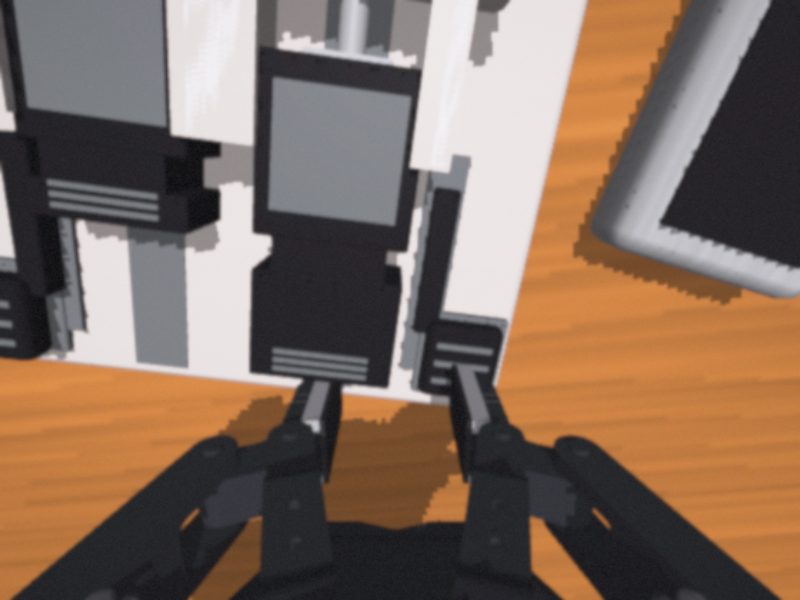

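The pack has shot out and rests against the left finger at (320,380), with the spring plunger visible behind it at (353,25). The right finger holds the key down at (465,375). A slightly deeper press will confirm the key is at its stop, and I'll measure how far the pack is out.

Emit:
arm_command([
  [[0,0,0.05,0,0,0],[0,0,0.1,0,0,0],[0,0,0.1,0,0,0]],
])

```text
t: 3.77
tool_pos: [0.4894, 0.0009, 0.193]
tool_rot: [3.137, -0.153, -0.003]
contact_force: [-10.7, 1.5, 19.8]
opening: 0.0401
grip_force: 12.4
```

```bash
python3 - <<'E'
from h import *
f=np.load('cr.npz');M,t=f['M'],f['t']
c=calibration('wrist');i,d=get_image('wrist');o=get_obs();print(o['contact_force'],o['tool_pos'],o['opening'])
v,u=np.mgrid[0:420,0:560]
P=np.stack([(u-c['cx'])/c['fx']*d,-(v-c['cy'])/c['fy']*d,-d],-1)@c['pose'][:3,:3].T+c['pose'][:3,3]
C=np.concatenate([(P[...,:2]-t)@M,P[...,2:]],-1)*1e3
m=(d>0)&(abs(C[...,1]+32)<15)&(abs(C[...,2]-38)<3)&(v<263)
print('pack front x',np.percentile(C[m][:,0],[0,.5,2]),'top z',np.median(C[m][:,2]), 'z front/rear',[np.median(C[m&(abs(C[...,0]-a)<5)][:,2]) for a in(-60,-40,0,15)])
k=(d>0)&(abs(C[...,1]+81)<10)&(abs(C[...,0]+58)<4);print('key z',np.percentile(C[k][:,2],[10,50,90]))
k=(d>0)&(abs(C[...,1]-81)<10)&(abs(C[...,0]+58)<4);print('left key z',np.percentile(C[k][:,2],[10,50,90]) if k.any() else None)
E
```

```text
[-9.92069204  0.77262353 19.91301191] [0.48938256 0.00092533 0.19297308] 0.039856803085402695
pack front x [-70.4692624  -68.05479568 -66.18033746] top z 38.651083782130584 z front/rear [np.float64(38.8403212017473), np.float64(38.57536044599769), np.float64(38.8010252859699), np.float64(38.50957106772397)]
key z [ 22.16995347  97.57536327 110.82798138]
left key z [16.22884414 30.10578823 31.17895432]
```

The key is at its stop: its top reads 22 mm, and the force rose 5–6 N with only 0.2 mm of further travel. The pack lies flat, about 17 mm out.

```bash
python3 -c "
from station import *
print(finish_job())"
```

```text
the job is handed in; nothing more can be done
None
```

I pressed the right key and handed the job in with it held fully down; the long pack is stopped about 17 mm out, flat on the cradle and pushed by its spring against the other finger, and nothing else was touched.

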